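Open the bakery cupboard with the safety catch

TASK

Open the small steel cupboard with the blue door: it stands ajar on its safety catch, so reach down through the gap behind the door, press the orange catch down and, keeping it pressed, pull the door until it stands about 65 degrees open. Then let go and come clear. Leave the white-doored cupboard and the tray of muffins as they are.

Things in the scene. Friction and masses are not known exactly. Their poses are not given: they have to be found in the camera images.
- blue_catch (a point): Spot to press on the orange tongue behind the blue door, 178 mm above the table, 22 mm below the door's top edge. The tongue rides on the door, 36 mm wide, springs straight down 20 mm (2 to 8 N); its rear peg is free of the cupboard's lip from 13 mm down. Axes turn with the door: x square to it, into the cupboard, y along it to the hinge, z up. Hinge line at x -26, y +215 mm; inner face at x -26.
- blue_door (a joint): Blue door's angle, rad: 0 shut, grows as it swings towards the robot (clockwise from above, hinge on the robot's left), up to 1.8. Starts ajar at 0.23 to 0.26: a gap of about 50 mm at the catch. The catch stops it at 0.28; hold the tongue down until 0.45, then it is free and stays where left (0.15 N m). Door 250 wide, 15 thick; steel cupboard 250 x 200 x 200 high, fixed.
- white_catch (a point): The same spot on the like cupboard with the white door, also ajar on its own orange catch; not to be opened. The two stand side by side, either way round.
- muffin_tray: Loose aluminium tray of three muffins, 250 x 100 mm, 65 mm high, standing to the left; origin at the centre of its underside. To be left alone.

How it is judged (in metres and radians):
On the way, in this order (a step that is already met when the one before it is completed fails the run):
1. the blue cupboard's catch is pressed down while its door is still ajar (height (world z) of blue_catch below 0.168 m and value of joint blue_door below 0.32 rad), for 0.1 s.
2. the blue door is pulled past the catch (value of joint blue_door above 0.45 rad), for 0.1 s.
At the end, for the whole second after the job is handed in: The blue door stands still at least 0.9 rad (52 degrees) open, its catch let go and back up (within 4 mm), the white door's catch within 25 mm of where it began and the muffin tray within 30 mm (value of joint blue_door above 0.9 rad and velocity of joint blue_door between -0.05 and 0.05 rad/s and height (world z) of blue_catch above 0.174 m and distance of white_catch from where it was at the start of the episode below 0.025 m and distance of muffin_tray from where it was at the start of the episode below 0.03 m); the robot touches nothing.
It fails at once if the white-doored cupboard is opened (distance of white_catch from where it was at the start of the episode above 0.025 m).
It fails at once if the muffin tray is pushed about (distance of muffin_tray from where it was at the start of the episode above 0.03 m).
It also fails if it takes over 38 s, if anything falls off the work surface, if the arm or the gripper's body presses on something with over 40 N, if the wrist force passes 120 N, or if a joint passes its speed limit or range.

ROBOT

A 6-joint arm with a two-finger parallel gripper is mounted at the origin on the work surface. World frame = base frame: x ahead of the robot, y to its left, z up, the work surface at z = 0. Lengths are in mm, angles in rad, forces in N, time in s.
With the tool pointing down it reaches from about 325 to 850 mm from the base axis. Payload 15.5 kg.
Tool frame: the origin (TCP) lies at the very end of the fingers, on their centre line; the grasp point (between the pads) lies 19 mm behind it; z points along the fingers, y is the direction in which the jaws open and shut (so a half turn about z gives the same grasp; the last joint's range is limited). The gripper opens to 91 mm and grips with 3 to 60 N. Pads are 32 mm wide; open, the fingers measure 118 mm over their backs; the gripper's body (76 mm by 178 mm) begins 60 mm behind the grasp point.
Start: joints at [-1.226, 0.494, 1.345, -0, 1.302, -0.096], TCP at [266.1, -565.524, 213.915] pointing down, gripper open.
Joint ranges: [-2.91, 2.91], [-0.82, 2.16], [0.22, 2.67], [-1.22, 4.37], [0.12, 2.79], [-3.08, 3.08]. Speed limits (rad/s): [1.89, 1.89, 2.57, 3.01, 3.01, 3.01].

INTERFACE

Orientations are given as a unit quaternion [x, y, z, w].
In Python, from rig import robot gives the robot as it stands.
- The arm moves only by the tool send_rows, never from a script. Its argument "series" is a list of rows, each an object with "linear": the shift along the tool's x, y, z in cm, a list of three; "rotation": the turn, a rotation vector about the tool's x, y, z in degrees, a list of three; "jaw": the opening, from 0 (shut) to 1 (fully open). In form: [{"linear": [x, y, z], "rotation": [rx, ry, rz], "jaw": jaw}, ...]. A call has 1 to 10 rows; each row shifts and turns the commanded pose from where the row before left it, along the tool's axes as they then stand; what a row does not reach is not made up. A row lasts 1/10 s, in which the tool goes at most 50 mm and 8.59 degrees, less where a joint would pass 70% of its speed; a pose out of reach is approached as far as the arm can. A call with a gripper value outside its range is refused whole. The fingers move at their own pace and stop on an object; the grip force is fixed at half the most. Time passes only in rows, so rows that do not move let the fingers close. It gives the time, the measured TCP pose, the force and the opening at its end, in the units of the state.
- robot.observe(): the state, without advancing time (a new reading comes with each control period).
- robot.snapshot(name): name is "scene" or "side" or "wrist"; returns a dict with "img" (480x640x3 uint8, blue, green, red), "fx", "fy", "cx", "cy" (pixels), "cam_to_world" (4x4, takes a point from camera to world coordinates); the wrist camera has in their place "tool_from_camera" (4x4, takes a point from camera to tool coordinates, whose origin is the TCP and whose axes are the flange's). Camera axes: x right, y down, z forward; pixel columns grow to the right and rows downward; lengths in mm; the calibration is good to about 2 mm. A picture is of the moment at which its call begins: read the wrist's pose just before it. There is no depth.
- robot.hand_in(): hands the job in, once; it reports no verdict.
The state is a dict: "t": time; "q": joint angles; "qvel": joint speeds; "joint_efforts": joint torques, N m; "tcp_pos": TCP position; "ee_rot": TCP orientation; "force": force on the tool from outside, world axes, zero at the start; "torque": the same for the moment, N m; "grip_width": finger opening in mm.
Only numpy, scipy, OpenCV 4.12 (cv2) and the standard library are available. Lean on these libraries where they do the work, as an engineer would, in place of code of your own. Each camera call takes 0.05 s, during which the arm holds its last target.

## Working session

There is one attempt and no reset: what is moved stays moved. The work goes in short steps, Python scripts to look and compute and a tool call to move; the robot and the scene stay as the last step left them, time stands still between calls to the robot, and variables do not carry over. Pictures are saved under pics/ and viewed, and the job is handed in when it is done.

Besides the shell and the picture viewer there is one more tool, called after ">>>" by a JSON object that holds its "op" and its "data", one argument or row to a line. send_rows: Moves the arm, as the interface text tells. Its arguments: {"type":"object","properties":{"series":{"type":"array","items":{"type":"object","properties":{"linear":{"type":"array","items":{"type":"number"}},"rotation":{"type":"array","items":{"type":"number"}},"jaw":{"type":"number"}}}}},"required":["series"]}

```bash
ls; mkdir -p pics
python3 - <<'E'
from rig import robot
import cv2,numpy as np
np.set_printoptions(suppress=True,precision=4)
o=robot.observe()
print(o)
for n in("scene","side","wrist"):
    s=robot.snapshot(n); cv2.imwrite(f"pics/{n}0.png",s["img"])
    print(n,s["fx"],s["fy"],s["cx"],s["cy"]); print(s.get("cam_to_world",s.get("tool_from_camera")))
E
```

```text
pics
{'t': 0.0, 'q': array([-1.2265,  0.4942,  1.3461, -0.    ,  1.3025, -0.0955]), 'qvel': array([ 0.0007, -0.0009, -0.0003, -0.0017, -0.0004, -0.0012]), 'joint_efforts': array([ -0.0006, -87.8824, -38.187 ,   0.0709,   0.0531,  -0.0001]), 'tcp_pos': array([ 265.9672, -565.157 ,  213.3239]), 'ee_rot': array([ 0.9759,  0.2181, -0.0001, -0.0006]), 'force': array([ 0.0457, -0.2441,  0.1602]), 'torque': array([-0.0652, -0.0396,  0.0161]), 'grip_width': 91.10047134830717}
scene 512.1166818972229 512.1166818972229 317.0791058695949 243.64811293551165
[[  -0.7068    0.5142   -0.4858 1090.0027]
 [   0.7074    0.5048   -0.4948  598.7567]
 [  -0.0091   -0.6934   -0.7205  880.2874]
 [   0.        0.        0.        1.    ]]
side 604.6401209622344 604.6401209622344 320.8051611919559 244.43957930875501
[[  -0.8841   -0.295     0.3624   97.1592]
 [  -0.4668    0.5925   -0.6565  985.2129]
 [  -0.021    -0.7496   -0.6615 1015.9283]
 [   0.        0.        0.        1.    ]]
wrist 377.6720258724505 377.6720258724505 324.9313676939953 232.5336219220537
[[  -0.0001   -0.956    -0.2935   84.2935]
 [   1.        0.0002   -0.0012   -0.1325]
 [   0.0012   -0.2935    0.956  -171.23  ]
 [   0.        0.        0.        1.    ]]
```

View pics/scene0.png

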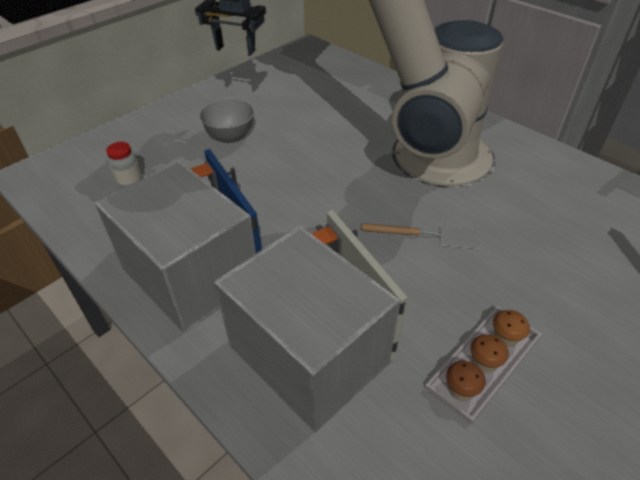

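View pics/side0.png

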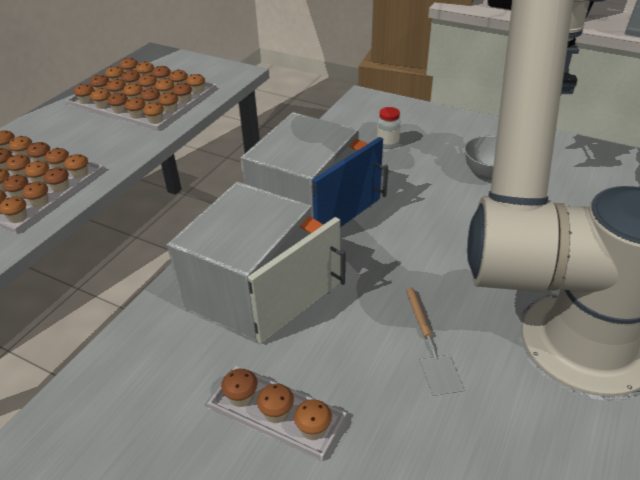

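View pics/wrist0.png

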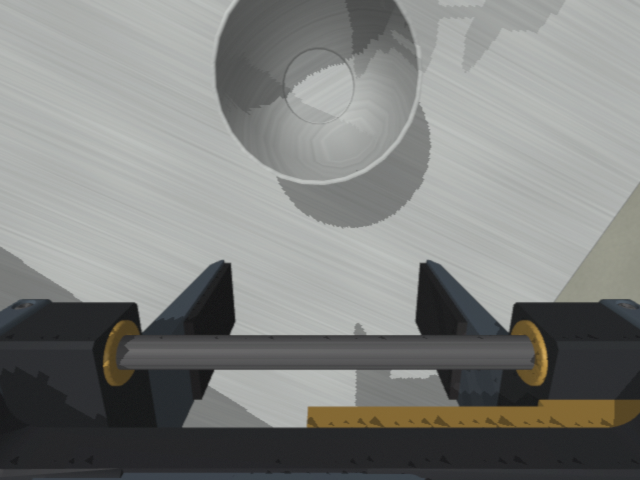

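The scene view shows the blue cupboard on the robot's right. The blue door's top edge runs from about (208,152) to (258,245), with the orange tongue at about (203,170). The white cupboard is left of it, and the tray is near (485,360). Next I'll zoom in and measure.

Run:
```python
import cv2,numpy as np
for n,(x,y,w,h) in {"scene":(90,130,190,130),"side":(230,100,170,140)}.items():
    i=cv2.imread(f"pics/{n}0.png")[y:y+h,x:x+w]
    cv2.imwrite(f"pics/{n}z.png",cv2.resize(i,None,fx=4,fy=4,interpolation=cv2.INTER_CUBIC))
    hsv=cv2.cvtColor(cv2.imread(f"pics/{n}0.png"),cv2.COLOR_BGR2HSV)
    for c,lo,hi in(("blue",(105,120,40),(125,255,255)),("orange",(5,190,100),(14,255,255))):
        m=cv2.inRange(hsv,lo,hi)
        cs,_=cv2.findContours(m,0,2)
        for k in cs:
            if cv2.contourArea(k)>25: print(n,c,cv2.contourArea(k),cv2.boundingRect(k),cv2.approxPolyDP(k,2,True)[:,0].tolist())
```

```text
scene blue 76.5 (254, 229, 7, 23) [[256, 229], [254, 236], [257, 251], [260, 246]]
scene blue 704.5 (205, 150, 51, 68) [[205, 151], [207, 159], [216, 171], [219, 189], [254, 217], [254, 211], [210, 151]]
scene orange 147.0 (315, 228, 21, 15) [[328, 228], [315, 234], [326, 242], [331, 241], [335, 237]]
scene orange 77.5 (194, 165, 16, 11) [[209, 173], [206, 165], [194, 169], [201, 175]]
side blue 3676.0 (313, 138, 69, 88) [[381, 138], [313, 179], [316, 189], [313, 196], [315, 218], [324, 222], [336, 215], [341, 219], [341, 225], [379, 197], [379, 192], [372, 188], [379, 188], [380, 168], [373, 163], [380, 163]]
```

View pics/scenez.png

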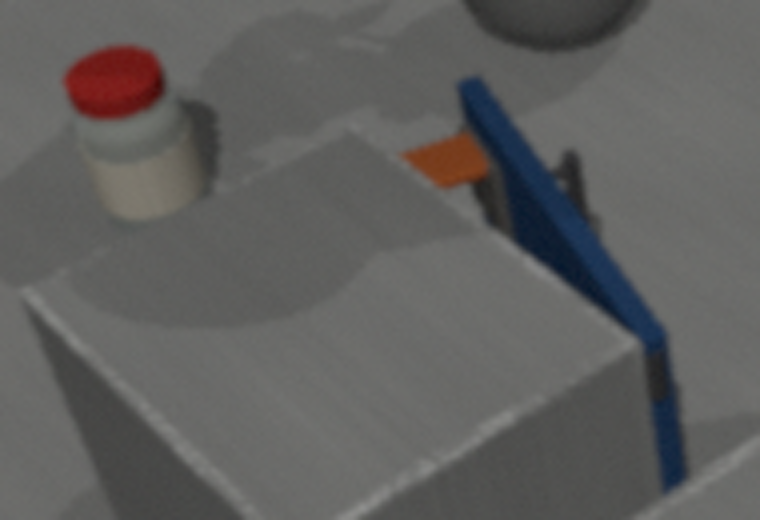

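View pics/sidez.png

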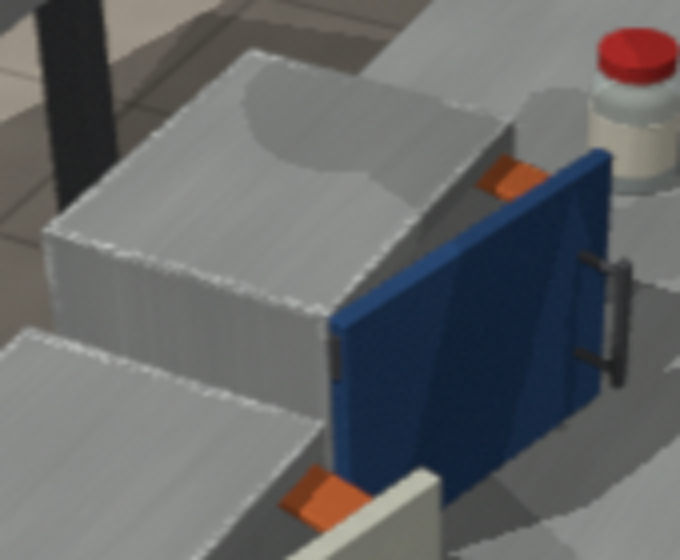

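The zooms resolve the door's top edge, the four corners of the cupboard top, and the orange tongue: scene zoom (405–490,135–185), side zoom (478–550,155–200). I'll cast rays to z=200 for the edges and z=178 for the tongue, in both views.

```bash
cat > h.py <<'E'
import numpy as np
from rig import robot
def ray(s,u,v,z):
    T=np.array(s["cam_to_world"]); d=T[:3,:3]@[(u-s["cx"])/s["fx"],(v-s["cy"])/s["fy"],1]
    o=T[:3,3]; return o+d*(z-o[2])/d[2]
E
python3 - <<'E'
from h import *
np.set_printoptions(suppress=True,precision=1)
S={n:robot.snapshot(n) for n in("scene","side")}
off={"scene":(90,130),"side":(230,100)}
def p(n,x,y,z): 
    a,b=off[n]; return ray(S[n],(x+.5)/4-.5+a,(y+.5)/4-.5+b,z)
P={"scene":dict(free_out=(482,80),free_in=(460,86),hinge_out=(664,333),cupF=(350,124),cupH=(638,344),cupB=(24,291)),
"side":dict(free_out=(610,153),free_in=(597,151),hinge_out=(333,320),cupF=(513,122),cupH=(331,312),cupB=(250,50),cupHB=(43,231))}
T={"scene":[(405,156),(466,134),(492,168),(442,188)],"side":[(505,155),(478,188),(552,176),(520,200)]}
for n in P:
    q={k:p(n,*v,200) for k,v in P[n].items()}
    for k in q: print(n,k,q[k])
    d=q["free_out"]-q["hinge_out"]; c=q["cupF"]-q["cupH"]
    print("door len",np.linalg.norm(d),"cup",np.linalg.norm(c),"ang",np.arctan2(d[1],d[0])," cup ang",np.arctan2(c[1],c[0]))
    print("tongue",[p(n,*v,178) for v in T[n]])
E
```

```text
scene free_out [ 592.3 -247.   200. ]
scene free_in [ 604.3 -251.3  200. ]
scene hinge_out [656.5 -13.5 200. ]
scene cupF [ 667.6 -266.1  200. ]
scene cupH [670.5 -16.5 200. ]
scene cupB [ 861.8 -267.5  200. ]
door len 242.19897068641194 cup 249.5818996793342 ang -1.8390717398701166  cup ang -1.5823672709712941
tongue [array([ 649.3, -247.4,  178. ]), array([ 613.5, -239.3,  178. ]), array([ 621.9, -204. ,  178. ]), array([ 651.7, -209.4,  178. ])]
side free_out [ 595.6 -255.5  200. ]
side free_in [ 604.  -254.1  200. ]
side hinge_out [666.9 -17.6 200. ]
side cupF [ 667.1 -263.   200. ]
side cupH [671.8 -24.1 200. ]
side cupB [ 867.7 -270.4  200. ]
side cupHB [871.2 -21.7 200. ]
door len 248.41402509303032 cup 238.93079147280312 ang -1.8617472409584568  cup ang -1.5904244743818572
tongue [array([ 669.5, -256.9,  178. ]), array([ 668. , -213.4,  178. ]), array([ 631.4, -247.1,  178. ]), array([ 637.9, -212.4,  178. ])]
```

Both views agree:

| Quantity | Value |
|---|---|
| Hinge line | about (668,−18) |
| Door angle | about 0.26 rad |
| Tongue spot | about (636,−230) |
| Door length | 242–248 mm against 250 given |

I'll raise, close the jaws and turn so that y is square to the door.

>>> {"op": "send_rows", "data": {
  "series": [
    {"linear":[0,0,-0.8],"rotation":[0,0,-8.2],"jaw":0},
    {"linear":[0,0,-0.8],"rotation":[0,0,-8.2],"jaw":0},
    {"linear":[0,0,-0.8],"rotation":[0,0,-8.2],"jaw":0},
    {"linear":[0,0,-0.8],"rotation":[0,0,-8.2],"jaw":0},
    {"linear":[0,0,-0.8],"rotation":[0,0,-8.2],"jaw":0},
    {"linear":[0,0,-0.8],"rotation":[0,0,-8.2],"jaw":0}
  ]
}}

```text
t: 0.85
tcp_pos: [266.1, -565.4, 262.1]
ee_rot: [0.795, 0.607, 0.0, -0.0]
force: [0.7, -0.1, 0.2]
grip_width: 46.2
```

>>> {"op": "send_rows", "data": {
  "series": [
    {"linear":[2.1,1.3,0],"rotation":[0,0,0],"jaw":0},
    {"linear":[2.1,1.3,0],"rotation":[0,0,0],"jaw":0},
    {"linear":[2.1,1.3,0],"rotation":[0,0,0],"jaw":0},
    {"linear":[2.1,1.3,0],"rotation":[0,0,0],"jaw":0},
    {"linear":[2.1,1.3,0],"rotation":[0,0,0],"jaw":0},
    {"linear":[2.1,1.3,0],"rotation":[0,0,0],"jaw":0},
    {"linear":[2.1,1.3,0],"rotation":[0,0,0],"jaw":0},
    {"linear":[2.1,1.3,0],"rotation":[0,0,0],"jaw":0},
    {"linear":[2.1,1.3,0],"rotation":[0,0,0],"jaw":0},
    {"linear":[2.1,1.3,0],"rotation":[0,0,0],"jaw":0}
  ]
}}

```text
t: 1.85
tcp_pos: [448.4, -397.4, 261.8]
ee_rot: [0.797, 0.605, -0.0, -0.0]
force: [0.3, 0.7, 0.4]
grip_width: 0.8
```

>>> {"op": "send_rows", "data": {
  "series": [
    {"linear":[2.1,1.3,0],"rotation":[0,0,0],"jaw":0},
    {"linear":[2.1,1.3,0],"rotation":[0,0,0],"jaw":0},
    {"linear":[2.1,1.3,0],"rotation":[0,0,0],"jaw":0},
    {"linear":[2.1,1.3,0],"rotation":[0,0,0],"jaw":0},
    {"linear":[2.1,1.3,0],"rotation":[0,0,0],"jaw":0},
    {"linear":[2.1,1.3,0],"rotation":[0,0,0],"jaw":0},
    {"linear":[2.1,1.3,0],"rotation":[0,0,0],"jaw":0},
    {"linear":[2.1,1.3,0],"rotation":[0,0,0],"jaw":0},
    {"linear":[2.1,1.3,0],"rotation":[0,0,0],"jaw":0},
    {"linear":[0,0,0],"rotation":[0,0,0],"jaw":0}
  ]
}}

```text
t: 2.85
tcp_pos: [612.9, -245.6, 261.5]
ee_rot: [0.796, 0.606, 0.0, -0.0]
force: [-1.1, -0.8, -0.4]
grip_width: 0.4
```

Run:
```python
from h import *
import cv2
np.set_printoptions(suppress=True,precision=4)
o=robot.observe(); print(o["tcp_pos"],o["ee_rot"],o["q"])
for n in("wrist","scene"):
    s=robot.snapshot(n); cv2.imwrite(f"pics/{n}1.png",s["img"])
```

```text
[ 612.9463 -245.5521  261.5323] [ 0.7958  0.6055  0.0003 -0.0002] [-0.4718  0.5082  1.1845  0.0007  1.449  -0.2019]
```

View pics/wrist1.png

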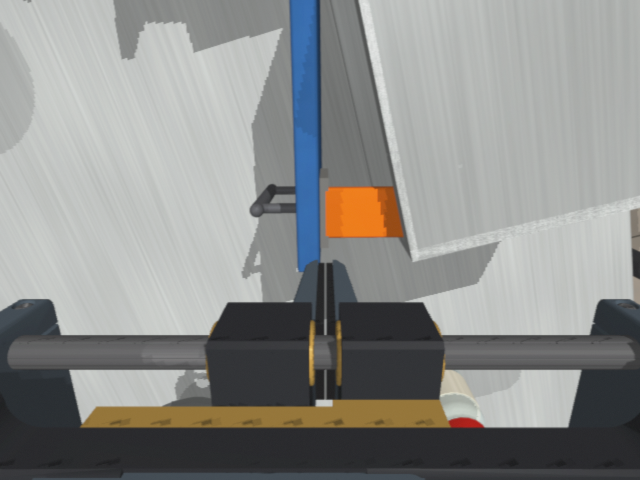

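View pics/scene1.png

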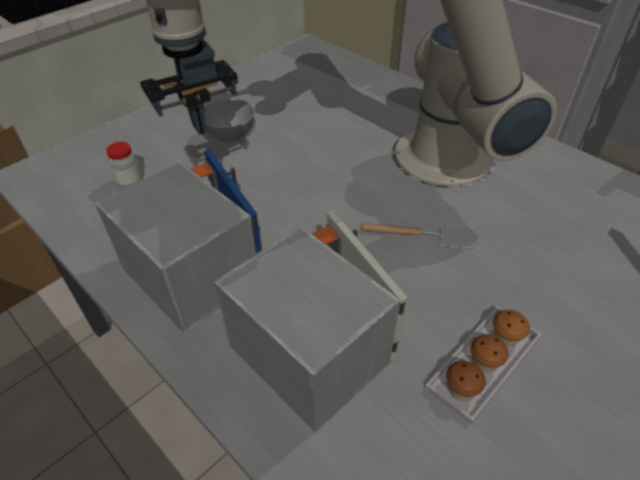

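The wrist view shows the blue door's top edge between columns 297 and 320, nearly parallel to the tool's x. The orange tongue spans (327–402, 187–237), and the cupboard's front edge runs (360,0)→(413,260). I'll convert these to tool and world coordinates.

Run:
```python
from h import *
import cv2
from scipy.spatial.transform import Rotation as R
np.set_printoptions(suppress=True,precision=3)
o=robot.observe(); s=robot.snapshot("wrist")
M=np.eye(4); M[:3,:3]=R.from_quat(o["ee_rot"]).as_matrix(); M[:3,3]=o["tcp_pos"]
s["cam_to_world"]=M@s["tool_from_camera"]
hsv=cv2.cvtColor(s["img"],cv2.COLOR_BGR2HSV)
m=cv2.inRange(hsv,(5,200,120),(16,255,255)); cs,_=cv2.findContours(m[:300],0,2); k=max(cs,key=cv2.contourArea)
x,y,w,h=cv2.boundingRect(k); print(x,y,w,h)
inv=np.linalg.inv(M)
def show(n,u,v,z):
    p=ray(s,u,v,z); print(n,p[:2],"tool",(inv@[*p,1])[:3]); return p
for n,u,v in(("t far door",x,y),("t door near",x,y+h),("t cup",x+w,y+h),("tc",x+w,y)): show(n,u,v,178)
a=show("in0",320.5,10,200); b=show("in1",321.5,264,200)
d=show("outfree",298,270,200); e=show("out0",292,5,200)
f=show("cF",413,260,200); g=show("cF0",361,5,200)
for q in((a,b),(e,d),(g,f)):
    v=q[1]-q[0]; print("dir",np.arctan2(v[1],v[0]))
```

```text
328 184 77 50
t far door [ 624.376 -208.968] tool [40.589  2.366 83.632]
t door near [ 614.921 -243.241] tool [ 5.036  2.446 83.636]
t cup [ 667.332 -257.821] tool [ 5.041 56.847 83.607]
tc [ 674.74  -222.984] tool [40.588 54.644 83.605]
in0 [ 646.717 -112.   ] tool [139.994  -2.119  61.623]
in1 [ 606.917 -255.498] tool [-8.921 -1.99  61.64 ]
outfree [ 590.698 -255.433] tool [-13.206 -17.633  61.648]
out0 [ 632.426 -105.514] tool [142.411 -17.626  61.631]
cF [ 665.817 -268.94 ] tool [-6.08  58.357 61.608]
cF0 [ 668.608 -115.596] tool [142.399  19.935  61.611]
dir -1.8413492592709333
dir -1.8422596923434096
dir -1.5889959286421143
```

Sizes check out: tongue 35.5 mm against 36, door 15.6 mm against 15, angle 0.253 rad, gap about 53 mm. The spot is at +2.3, +2.4 cm in the tool axes. I'll move over it, go down to just above the tongue, and check.

>>> {"op": "send_rows", "data": {
  "series": [
    {"linear":[1.15,1.2,0],"rotation":[0,0,0],"jaw":0},
    {"linear":[1.15,1.2,0],"rotation":[0,0,0],"jaw":0},
    {"linear":[0,0,0],"rotation":[0,0,0],"jaw":0},
    {"linear":[0,0,1.5],"rotation":[0,0,0],"jaw":0},
    {"linear":[0,0,1.5],"rotation":[0,0,0],"jaw":0},
    {"linear":[0,0,1.5],"rotation":[0,0,0],"jaw":0},
    {"linear":[0,0,1.0],"rotation":[0,0,0],"jaw":0},
    {"linear":[0,0,0],"rotation":[0,0,0],"jaw":0}
  ]
}}

```text
t: 3.8
tcp_pos: [639.8, -232.0, 205.6]
ee_rot: [0.797, 0.604, -0.001, -0.001]
force: [-0.0, -0.2, -0.2]
grip_width: 0.5
```

Run:
```python
from h import *
import cv2
o=robot.observe(); print(o["tcp_pos"],o["ee_rot"],o["force"])
ims=[]
for n,(x,y,w,h) in {"scene":(130,90,130,150),"side":(280,60,130,150),"wrist":(200,150,300,280)}.items():
    i=robot.snapshot(n)["img"][y:y+h,x:x+w]
    ims.append(cv2.resize(i,(round(w*400/h),400)))
cv2.imwrite("pics/c2.png",cv2.resize(np.hstack(ims),None,fx=.7,fy=.7))
```

```text
[ 639.75661021 -232.0147703   205.55939039] [ 7.96681538e-01  6.04398141e-01 -5.72070965e-04 -1.04261772e-03] [-0.03014143 -0.1683607  -0.24994843]
```

View pics/c2.png

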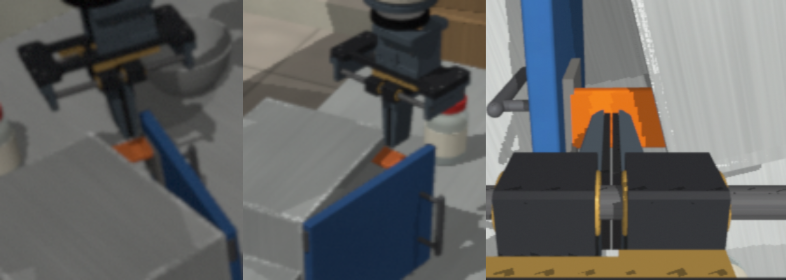

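The fingers stand over the tongue with clearance to the door and the cupboard in all three views. Now I'll press.

>>> {"op": "send_rows", "data": {
  "series": [
    {"linear":[0.2,0.1,1.0],"rotation":[0,0,0],"jaw":0},
    {"linear":[0,0,1.0],"rotation":[0,0,0],"jaw":0},
    {"linear":[0,0,0.5],"rotation":[0,0,0],"jaw":0},
    {"linear":[0,0,0.5],"rotation":[0,0,0],"jaw":0},
    {"linear":[0,0,0.5],"rotation":[0,0,0],"jaw":0},
    {"linear":[0,0,0],"rotation":[0,0,0],"jaw":0}
  ]
}}

```text
t: 4.55
tcp_pos: [642.0, -230.2, 171.4]
ee_rot: [0.797, 0.605, -0.0, -0.0]
force: [-0.0, 1.9, 4.2]
grip_width: 0.5
```

The force is 4.2 N up at z 171, so the tongue is giving. I'll press on to about 161.

>>> {"op": "send_rows", "data": {
  "series": [
    {"linear":[0,0,0.5],"rotation":[0,0,0],"jaw":0},
    {"linear":[0,0,0.5],"rotation":[0,0,0],"jaw":0},
    {"linear":[0,0,0],"rotation":[0,0,0],"jaw":0},
    {"linear":[0,0,0],"rotation":[0,0,0],"jaw":0}
  ]
}}

```text
t: 4.95
tcp_pos: [642.4, -230.3, 162.3]
ee_rot: [0.797, 0.605, 0.0, 0.0]
force: [0.0, 3.2, 6.0]
grip_width: 0.6
```

Run:
```python
from h import *
import cv2
o=robot.observe(); print(o["tcp_pos"],o["ee_rot"],o["force"])
ims=[]
for n,(x,y,w,h) in {"scene":(130,90,130,150),"side":(280,60,130,150),"wrist":(200,150,300,280)}.items():
    i=robot.snapshot(n)["img"][y:y+h,x:x+w]
    ims.append(cv2.resize(i,(round(w*400/h),400)))
cv2.imwrite("pics/c3.png",cv2.resize(np.hstack(ims),None,fx=.7,fy=.7))
# arc waypoints in tool axes, tool turning with door
th=np.radians(5); r=np.array([215.,26.])  # tool x is toward hinge (-u), tool y = n
# spot in door frame coords (y to hinge=tool x, x=n=tool y); hinge at tool x +215, tool y -26
h=np.array([215,-26.]); 
for a in(1,3,4,5,6):
    t=np.radians(a); c,s=np.cos(t),np.sin(t)
    # tool +z rotation (z down = clockwise from above) in tool (x,y): standard rotation by +t
    p=h+np.array([[c,-s],[s,c]])@(-h); print(a,p)
```

```text
[ 642.38995073 -230.32090276  162.32119466] [7.96542604e-01 6.04582288e-01 2.48287561e-04 2.76377539e-04] [0.0404236  3.24726901 6.02107832]
1 [-0.42101703 -3.75622731]
3 [ -1.06608483 -11.28786269]
4 [ -1.28993912 -15.06097655]
5 [ -1.4479094  -18.83742254]
6 [ -1.53994755 -22.61605032]
```

View pics/c3.png

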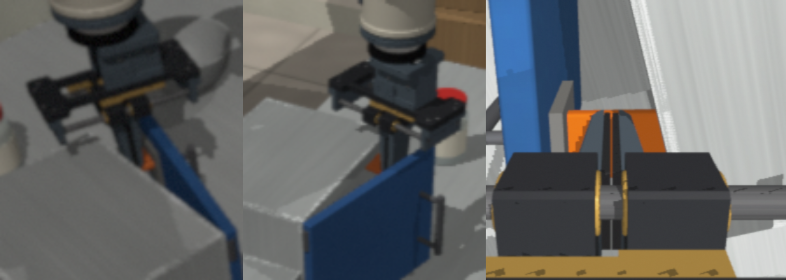

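The tongue is held down about 16 mm at 6 N, and the door is still ajar. Now I'll pull: first take up the 11 mm to the door's inner face, then follow the arc about the hinge, turning with the door.

>>> {"op": "send_rows", "data": {
  "series": [
    {"linear":[0,-0.4,0.1],"rotation":[0,0,0],"jaw":0},
    {"linear":[0,-0.4,0],"rotation":[0,0,0],"jaw":0},
    {"linear":[0,-0.3,0],"rotation":[0,0,0],"jaw":0},
    {"linear":[-0.04,-0.74,0],"rotation":[0,0,2],"jaw":0},
    {"linear":[-0.04,-0.74,0],"rotation":[0,0,2],"jaw":0},
    {"linear":[-0.04,-0.74,0],"rotation":[0,0,2],"jaw":0}
  ]
}}

```text
t: 5.7
tcp_pos: [610.3, -222.7, 161.7]
ee_rot: [0.828, 0.561, 0.0, 0.001]
force: [-0.2, -4.4, 6.6]
grip_width: 0.9
```

```bash
cat > chk.py <<'E'
from h import *
import cv2,sys
o=robot.observe(); p=o["tcp_pos"]; q=o["ee_rot"]
H=np.array([674.5,-16]); d=p[:2]-H
xa=2*np.arctan2(q[1],q[0])
print(p,o["force"],"radius",np.hypot(*d),"finger ang",-np.pi/2-.018-np.arctan2(d[1],d[0]),"tool-implied door",np.pi/2-.018-xa)
ims=[]
for n,(x,y,w,h) in {"scene":(130,60,180,200),"side":(280,60,180,200),"wrist":(150,100,350,300)}.items():
    i=robot.snapshot(n)["img"][y:y+h,x:x+w]
    ims.append(cv2.resize(i,(round(w*300/h),300)))
cv2.imwrite("pics/%s.png"%sys.argv[1],cv2.resize(np.hstack(ims),None,fx=.9,fy=.9))
E
python3 chk.py c4
```

```text
[ 610.27534279 -222.73995588  161.68117634] [-0.21657608 -4.38476172  6.63120883] radius 216.4860641038653 finger ang 0.28320249821802435 tool-implied door 0.36059553435926683
```

View pics/c4.png

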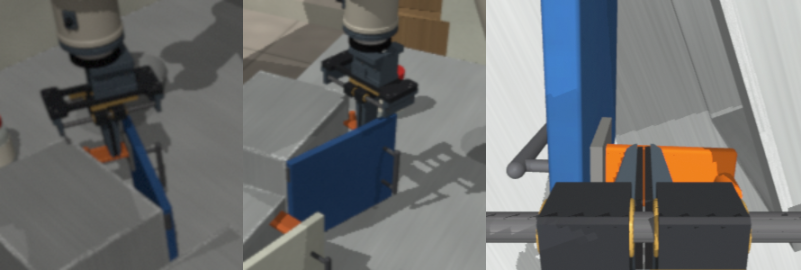

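The wrist view shows the peg outside the cupboard's lip and the door moving with the finger, at about 0.35 rad. I'll continue with the tongue held.

>>> {"op": "send_rows", "data": {
  "series": [
    {"linear":[-0.04,-0.74,0],"rotation":[0,0,2],"jaw":0},
    {"linear":[-0.04,-0.74,0],"rotation":[0,0,2],"jaw":0},
    {"linear":[-0.04,-0.74,0],"rotation":[0,0,2],"jaw":0},
    {"linear":[-0.05,-1.1,0],"rotation":[0,0,3],"jaw":0},
    {"linear":[-0.05,-1.1,0],"rotation":[0,0,3],"jaw":0},
    {"linear":[-0.05,-1.1,0],"rotation":[0,0,3],"jaw":0},
    {"linear":[-0.05,-1.1,0],"rotation":[0,0,3],"jaw":0},
    {"linear":[0,0,0],"rotation":[0,0,0],"jaw":0}
  ]
}}

```text
t: 6.65
tcp_pos: [550.0, -192.3, 161.5]
ee_rot: [0.905, 0.425, -0.0, 0.0]
force: [-3.2, -2.5, 5.8]
grip_width: 0.3
```

```bash
python3 chk.py c5
```

```text
[ 549.97821488 -192.28819842  161.49274397] [-3.22171914 -2.53060799  5.76894169] radius 215.83142465952142 finger ang 0.596977339668032 tool-implied door 0.6751607180513507
```

View pics/c5.png

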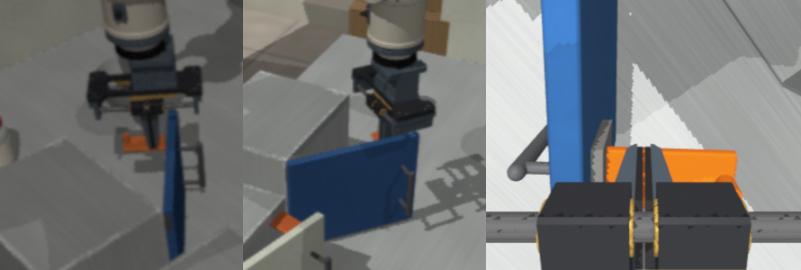

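The door is at about 0.67 rad and parallel to the tool, with the tongue still held. I'll continue to about 1.14.

>>> {"op": "send_rows", "data": {
  "series": [
    {"linear":[-0.05,-1.1,0],"rotation":[0,0,3],"jaw":0},
    {"linear":[-0.05,-1.1,0],"rotation":[0,0,3],"jaw":0},
    {"linear":[-0.05,-1.1,0],"rotation":[0,0,3],"jaw":0},
    {"linear":[-0.05,-1.1,0],"rotation":[0,0,3],"jaw":0},
    {"linear":[-0.05,-1.1,0],"rotation":[0,0,3],"jaw":0},
    {"linear":[-0.05,-1.1,0],"rotation":[0,0,3],"jaw":0},
    {"linear":[-0.05,-1.1,0],"rotation":[0,0,3],"jaw":0},
    {"linear":[-0.04,-0.74,0],"rotation":[0,0,2],"jaw":0},
    {"linear":[-0.04,-0.74,0],"rotation":[0,0,2],"jaw":0},
    {"linear":[0,0,0],"rotation":[0,0,0],"jaw":0}
  ]
}}

```text
t: 7.8
tcp_pos: [489.3, -124.2, 161.3]
ee_rot: [0.976, 0.219, -0.0, 0.0]
force: [-4.0, -1.2, 6.9]
grip_width: 0.1
```

```bash
python3 chk.py c6
```

```text
[ 489.34397594 -124.23120553  161.30403551] [-4.00900466 -1.1780286   6.89005752] radius 214.4685223901896 finger ang 1.0238216247860936 tool-implied door 1.1104663791600067
```

View pics/c6.png

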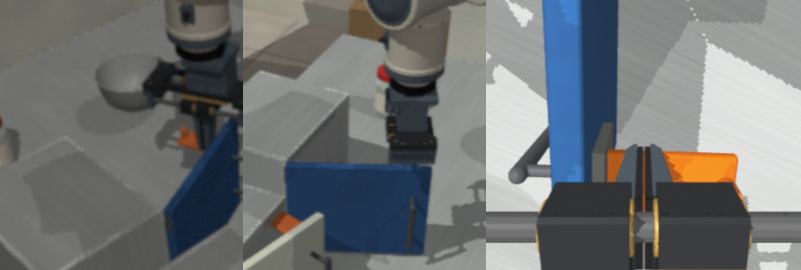

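The door is at about 1.1 rad (63°). I'll let go straight upward so as not to drag the door back.

>>> {"op": "send_rows", "data": {
  "series": [
    {"linear":[0,0,-0.7],"rotation":[0,0,0],"jaw":0},
    {"linear":[0,0,-0.7],"rotation":[0,0,0],"jaw":0},
    {"linear":[0,0,-0.7],"rotation":[0,0,0],"jaw":0},
    {"linear":[0,0.1,-1],"rotation":[0,0,0],"jaw":0},
    {"linear":[0,0.1,-1.5],"rotation":[0,0,0],"jaw":0},
    {"linear":[0,0,-2],"rotation":[0,0,0],"jaw":0},
    {"linear":[0,0,-3],"rotation":[0,0,0],"jaw":0},
    {"linear":[0,0,-3],"rotation":[0,0,0],"jaw":0},
    {"linear":[-1.5,0,-2],"rotation":[0,0,0],"jaw":0},
    {"linear":[0,0,0],"rotation":[0,0,0],"jaw":0}
  ]
}}

```text
t: 8.95
tcp_pos: [477.6, -133.6, 310.1]
ee_rot: [0.976, 0.22, 0.002, 0.001]
force: [-0.2, 0.1, -0.4]
grip_width: 0.6
```

>>> {"op": "send_rows", "data": {
  "series": [
    {"linear":[-2,1,0],"rotation":[0,0,0],"jaw":0},
    {"linear":[-2,1,0],"rotation":[0,0,0],"jaw":0},
    {"linear":[-1,1,0],"rotation":[0,0,0],"jaw":0},
    {"linear":[0,0,0],"rotation":[0,0,0],"jaw":0},
    {"linear":[0,0,0],"rotation":[0,0,0],"jaw":0}
  ]
}}

```text
t: 9.45
tcp_pos: [445.2, -181.3, 306.7]
ee_rot: [0.976, 0.219, -0.0, -0.0]
force: [0.2, 0.3, 0.1]
grip_width: 0.3
```

Run:
```python
from h import *
import cv2
o=robot.observe(); print(o["t"],o["tcp_pos"],o["force"],o["qvel"])
a=robot.snapshot("scene")["img"];b=robot.snapshot("side")["img"]
cv2.imwrite("pics/f_scene.png",a);cv2.imwrite("pics/f_side.png",b);cv2.imwrite("pics/f_wrist.png",robot.snapshot("wrist")["img"])
for n,i in(("scene",a),("side",b)):
    d=cv2.absdiff(i,cv2.imread(f"pics/{n}0.png")).max(2)
    x,y,w,h={"scene":(420,300,130,120),"side":(200,360,150,100)}[n]
    print(n,"tray region changed px",(d[y:y+h,x:x+w]>30).sum())
```

```text
9.45 [ 445.24120653 -181.31421577  306.70871609] [0.15355945 0.28544054 0.07916382] [ 0.01404019 -0.00050425  0.00015536  0.00249103  0.00237656  0.0016597 ]
scene tray region changed px 0
side tray region changed px 0
```

View pics/f_scene.png

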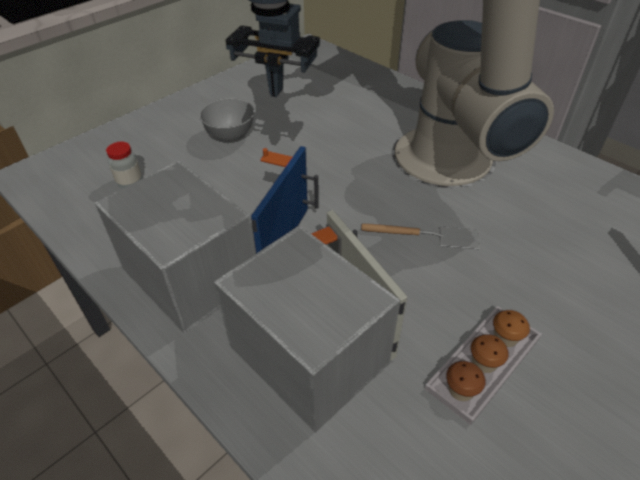

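View pics/f_side.png

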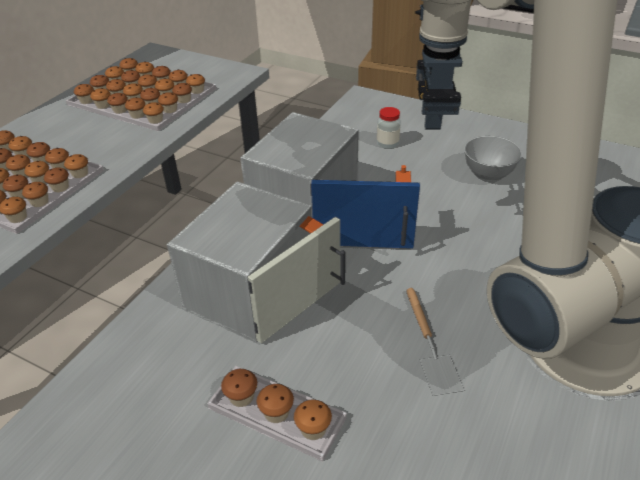

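View pics/f_wrist.png

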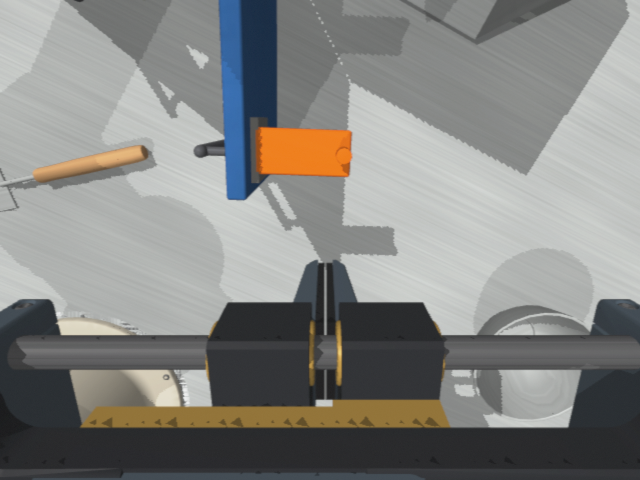

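The final views show the blue door wide open, with its free top corner at scene (306,151) and side (418,184). The tongue is up at wrist (258–351,128–175). The white door and the tray are unchanged. I'll check the door angle, the tongue height and the white door in numbers.

Run:
```python
from h import *
import cv2
from scipy.spatial.transform import Rotation as R
np.set_printoptions(suppress=True,precision=1)
o=robot.observe(); s=robot.snapshot("wrist")
M=np.eye(4); M[:3,:3]=R.from_quat(o["ee_rot"]).as_matrix(); M[:3,3]=o["tcp_pos"]
s["cam_to_world"]=M@s["tool_from_camera"]
a=ray(s,219.5,5,200);b=ray(s,227,198,200);v=b-a
print("door angle",-np.pi/2-.018-np.arctan2(v[1],v[0]),"free corner",b, "again t",o["t"])
for z in(158,178): print(z,"tongue width",np.linalg.norm(ray(s,262,128,z)-ray(s,259,174,z)))
sc=robot.snapshot("scene")
d=cv2.absdiff(sc["img"],cv2.imread("pics/scene0.png")).max(2)
print("white door/orange changed px",(d[212:350,325:410]>30).sum(),(d[228:243,315:336]>30).sum())
# tongue height from scene + wrist, outer corners
def tri(A,B):
    f=lambda S,u,v:(S["cam_to_world"][:3,3],ray(S,u,v,0)-ray(S,u,v,100))
    (o1,d1),(o2,d2)=f(*A),f(*B); d1=d1/np.linalg.norm(d1);d2=d2/np.linalg.norm(d2)
    t=np.linalg.lstsq(np.c_[d1,-d2],o2-o1,rcond=None)[0]
    return o1+t[0]*d1,o2+t[1]*d2
hsv=cv2.cvtColor(sc["img"],cv2.COLOR_BGR2HSV); m=cv2.inRange(hsv,(5,170,80),(16,255,255))[140:180,250:300]
ys,xs=np.nonzero(m); print(xs.min()+250,xs.max()+250,ys.min()+140,ys.max()+140)
cv2.imwrite("pics/tz.png",cv2.resize(sc["img"][140:180,250:310],None,fx=12,fy=12,interpolation=cv2.INTER_CUBIC))
```

```text
door angle 1.1470040978201113 free corner [ 437. -103.  200.] again t 9.6
158 tongue width 37.78841404946802
178 tongue width 35.42666591954947
white door/orange changed px 0 0
262 289 149 165
```

View pics/tz.png

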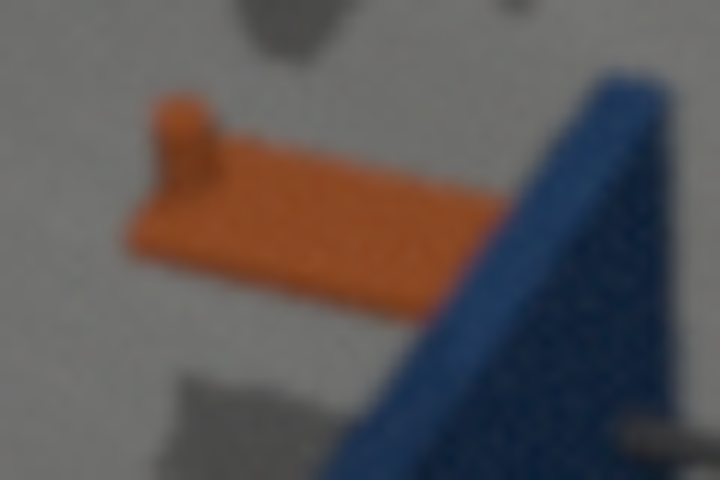

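The tongue is level with its peg up. Its apparent width at z=178 is 35.4 mm, the same as before the press. The door is at about 1.13 rad, and the white door and tray pixels are unchanged.

```bash
python3 -c "
from rig import robot
print(robot.observe()['force']); print(robot.hand_in())"
```

```text
[-0.27070482  0.0440184   0.69168842]
the job is handed in; nothing more can be done
None
```

I pressed the blue cupboard's catch down about 16 mm through the gap with the shut fingers. Keeping it pressed, I pulled the door open along its arc, let go straight upward, moved clear and handed the job in at about 9.6 s.

**Last checks:**
- **Door:** the wrist picture puts it at about 1.15 rad, and the tool's pose when I let go implied about 1.11. Both are well above 0.9. I took the door to be standing still from its friction; I did not measure its speed.
- **Catch:** it is back up. Its width in the image reads 35.4 mm at 178 mm height, against 35.5 mm before the press. I did not measure its height directly.
- **White door, its catch and the tray:** no pixels changed in the regions I compared.
- **Robot:** it stands clear, with no meaningful force on the tool. The readings I took stayed under about 8 N.

**Disagreements:** the cameras differed by about 4–6 mm on where the hinge is. Apart from that and the two door angles, no check failed or disagreed.

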